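# Shut the card printer after a ribbon change

## Task

The badge printer's new ribbon cartridge is lying loose and too far forward in its bay: push it fully home against the rear wall of the bay. Then swing the blue lid over and press it down past its catch until it is fully shut and stays shut, without disturbing the mug, the sanitiser bottle or the stapler.

Things in the scene. Friction and masses are not known exactly. Their poses are not given: they have to be found in the camera images.
- printer: White card printer fixed to the desk, 250 mm deep (its x) by 200 mm wide (y), rim 100 mm above the desk. Origin: centre of its underside; x points from its front to its rear (hinge side), z up. Bay, open to the top: flat floor 50 mm above the desk, from x = -85 mm to the rear wall at x = +80 mm, 106 mm wide about y = 0. Front wall in front of the bay, x = -125 to -85 mm, as high as the rim
- cartridge_home (a point): Fixed point in the printer's bay, 35 mm behind the printer's centre and 70 mm above the desk: where the cartridge's centre is when the cartridge is fully home, its rear face touching the bay's rear wall. Axes as the printer's. While the cartridge is more than about 12 mm short of home, a block under the lid lands on its rib and the lid cannot shut
- cartridge_center (a point): Centre of the body of the loose orange cartridge, 90 mm long (along printer x), 100 mm wide, 40 mm high, 0.18 to 0.35 kg; on top of its middle a black upright rib, 12 mm along x, 50 mm wide, 18 mm high. It lies flat on the bay floor with 3 mm play at each side, slides with 1 to 4 N and starts 22 to 38 mm short of home, towards the front. Axes as the printer's
- lid (a joint): Lid angle, rad: 0 fully shut, 1.57 upright, limit 1.8; starts 1.4 to 1.65. Stiff damped hinge, moved with 1 to 3 N at the edge; stays put above about 1.2; well below that it sinks by itself in 1 to 3 s and rests on its spring catch at about 0.09 (front edge 18 mm too high). 6 to 10 N down at the yellow mark takes it past the catch, which below about 0.04 pulls it shut and holds it at 0
- lid_hinge (a point): Middle of the lid's hinge axis, which runs along the printer's y, 95 mm behind the printer's centre and 100 mm above the desk. Site turns with the lid
- lid_edge (a point): Middle of the free edge of the lid, a blue tray-shaped shell 220 mm (hinge to edge) by 190 mm, 30 mm thick, outer face flat and 30 mm from the hinge plane. The point lies half-way in thickness. It turns with the lid: x from edge to hinge, y along the hinge, z out of the outer face (up when shut). Lid upright: edge 320 mm above the desk, outer face looking to the printer's rear
- lid_press (a point): Centre of the yellow mark (34 by 60 mm) on the lid's outer face, the place to press: 185 mm from the hinge; when shut it lies 90 mm in front of the printer's centre, 130 mm above the desk. Turns with the lid, axes as lid_edge
- mug_mid (a point): Bystander: white mug, 80 mm across, 90 mm high; point half-way up
- sanitiser_mid (a point): Bystander: green bottle, 64 mm across, 150 mm high; point half-way up
- stapler_mid (a point): Bystander: red and black stapler, 150 by 36 by 52 mm high; point half-way up
Not all that is in view belongs to the job. Of the things shaped like the part that bears cartridge_center, the orange one is meant.

How it is judged (in metres and radians):
On the way, in this order (a step that is already met when the one before it is completed fails the run):
1. the cartridge is fully home against the rear wall of its bay (x of cartridge_center in the frame of printer above 0.03 m and z of cartridge_center in the frame of printer below 0.076 m), for 0.2 s.
2. the lid is pressed past its catch and fully shut (value of joint lid below 0.02 rad), for 0.2 s.
At the end, for the whole second after the job is handed in: The lid is shut (below 0.02 rad) and stays so by itself, the cartridge lies flat and at rest in its bay within 5 mm of the rear wall, and the mug, bottle and stapler are within 30 mm of where they stood (all of step 1 and value of joint lid below 0.02 rad and angle between cartridge_center's own z axis and vertical below 0.1 rad and linear speed of cartridge below 0.02 m/s and distance of each of mug_mid, sanitiser_mid, stapler_mid from where it was at the start of the episode below 0.03 m); the robot touches nothing.
It fails at once if the mug, the bottle or the stapler is knocked over or shoved by more than 30 mm (distance of any of mug_mid, sanitiser_mid, stapler_mid from where it was at the start of the episode above 0.03 m).
It also fails if it takes over 56 s, if anything falls off the work surface, if the arm or the gripper's body presses on something with over 40 N, if the wrist force passes 120 N, or if a joint passes its speed limit or range.

## Robot

A 6-joint arm with a two-finger parallel gripper is mounted at the origin on the work surface. World frame = base frame: x ahead of the robot, y to its left, z up, the work surface at z = 0. Lengths are in mm, angles in rad, forces in N, time in s.
With the tool pointing down it reaches from about 350 to 875 mm from the base axis. Payload 4.2 kg.
Tool frame: the origin (TCP) lies on the mounting face of the last link; the fingertips stand 173 mm ahead of it and the grasp point (between the pads) lies grip_point_offset ahead of it (grip_point_offset is the distance from the TCP to the grasp point, in mm); z points along the fingers, y is the line along which they close (so a half turn about z gives the same grasp; the last joint's range is limited). The gripper opens to 85 mm and grips with 20 to 120 N. Pads are 22 mm wide; open, the fingers measure 114 mm over their backs; the gripper's body (76 mm by 85 mm) begins 54 mm behind the grasp point. The pads swing forward as they close: fully open they stand 13 mm farther back than shut.
Start: joints at [-0.97, 0.385, 0.008, 0, -1.194, -0.259], TCP at [209.505, -588.819, 404.712] pointing down, gripper open.
Joint ranges: [-3.14, 3.14], [-1.21, 2.06], [-1.07, 1.41], [-3.16, 2.05], [-2.99, -0.16], [-3.1, 3.1]. Speed limits (rad/s): [2.79, 2.79, 3.14, 3.14, 3.14, 3.14].

## Interface

Orientations are given as a unit quaternion [x, y, z, w].
In Python, from bench import read_state, get_image, job_done, recognise, place_of, grip_point_offset gives the robot as it stands. The module is installed in compiled form; this text tells all that it offers.
- The arm moves only by the tool carry_out, never from a script. Its arguments are lists of equal length, an entry for each row: "slide": the shift along the tool's x, y, z in m, a list of three; "roll": the turn about the tool's z in degrees; "claw": the finger opening in m, from 0 to 0.0854. A call has 1 to 8 rows; each row is the pose to reach, as a shift and turn from the pose commanded when the call began, along the tool's axes at that moment; what a row does not reach only later rows make up. A row lasts 1/8 s, in which the tool goes at most 62.5 mm and 10.7 degrees, less where a joint would pass 70% of its speed; a pose out of reach is approached as far as the arm can. A call with a gripper value outside its range is refused whole. The fingers move at their own pace and stop on an object; the grip force is fixed at half the most. Time passes only in rows, so rows that repeat a pose let the fingers close. It gives the time, the measured TCP pose, the force, the opening and the grip force at its end, in the units of the state.
- read_state(): the state, without advancing time (a new reading comes with each control period).
- get_image(name): name is "scene" or "top" or "wrist"; returns a dict with "img" (480x640x3 uint8, red, green, blue), "z_map" (480x640 float32, mm along the optical axis (not along the pixel's ray), 0 where there is no reading), "mtx" (3x3 intrinsics, pixels), "world_from_camera" (4x4, takes a point from camera to world coordinates); the wrist camera has in their place "T_tool_cam" (4x4, takes a point from camera to tool coordinates, whose origin is the TCP and whose axes are the flange's). Camera axes: x right, y up, looking along -z (the intrinsics and any distortion apply to the point x, -y, -z); pixel columns grow to the right and rows downward; lengths in mm; the calibration is good to about 2 mm. A picture is of the moment at which its call begins: read the wrist's pose just before it.
- job_done(): hands the job in; it is judged then, once.
Trained networks look in a picture, given as the dict that the camera call returned (one of the last four; its "shot" number tells which), for a name from the list of things; names that differ only in an ending like _2 or _b are one class to them, and where a whole thing is asked for, a point or a joint stands for the part that bears it (a point fixed in the world has none). Each returns a list of dicts, best first, with "conf" (0 to 1); they miss things now and then, are a little off and sometimes report something else, mostly with a low value. They report only what shows in the picture. A call takes as long as a camera call. They do not tell look-alikes from the thing itself.
- recognise(picture, thing): "at" ([column, row] in pixels, amid what is visible of it).
- place_of(picture, thing): "at" ([column, row] in pixels: a listed point, or the origin of a listed thing).
The state is a dict: "clock": time; "joints": joint angles; "joint_vel": joint speeds; "joint_efforts": joint torques, N m; "position": TCP position; "ee_rot": TCP orientation; "contact_force": force on the tool from outside, world axes, zero at the start; "wrist_torque": the same for the moment, N m; "gripper_width": finger opening in mm; "grasp_force": force on a finger pad.
Only numpy, scipy, OpenCV 4.12 (cv2) and the standard library are available. Lean on these libraries where they do the work, as an engineer would, in place of code of your own. Each camera call takes 0.05 s, during which the arm holds its last target. There are 200 camera calls.

## Working session

There is one attempt and no reset: what is moved stays moved. The work goes in short steps, Python scripts to look and compute and a tool call to move; the robot and the scene stay as the last step left them, time stands still between calls to the robot, and variables do not carry over. Pictures are saved under pics/ and viewed, at most 10 in all, crops included, and the job is handed in when it is done.

Besides the shell and the picture viewer there is one more tool, called as name([rows], argument=value, ...), one row to a line, values as JSON. carry_out: Moves the arm, as the interface text tells. Its arguments: {"type":"object","properties":{"slide":{"type":"array"},"roll":{"type":"array"},"claw":{"type":"array"}},"required":["slide","roll","claw"]}

```bash
mkdir -p pics
cat > h.py <<'E'
import numpy as np, cv2
from bench import *
def P(p,uv,zoff=0,z=None):
    u,v=int(round(uv[0])),int(round(uv[1])); m=p["mtx"]
    if z is None:
        w=p["z_map"][max(0,v-2):v+3,max(0,u-2):u+3]; w=w[w>0]; z=float(np.median(w)) if w.size else 0
    c=np.array([(uv[0]-m[0,2])/m[0,0]*z,-(uv[1]-m[1,2])/m[1,1]*z,-z,1])
    return (p["world_from_camera"]@c)[:3]
def cloud(p):
    m=p["mtx"];z=p["z_map"];v,u=np.mgrid[:480,:640]
    c=np.stack([(u-m[0,2])/m[0,0]*z,-(v-m[1,2])/m[1,1]*z,-z,np.ones_like(z)],-1)
    return (c@p["world_from_camera"].T)[...,:3]
def save(p,n,img=None): cv2.imwrite(f"pics/{n}.png",(p["img"] if img is None else img)[...,::-1])
E
python3 - <<'E'
from h import *
np.set_printoptions(precision=1,suppress=True)
s=read_state();print(s["clock"],s["position"],s["ee_rot"],grip_point_offset)
ims=[]
for n in("scene","top"):
    p=get_image(n);ims.append(p["img"]);print(n,p["world_from_camera"].round(2).tolist())
    for t in("printer","cartridge_home","cartridge_center","lid_hinge","lid_edge","lid_press","mug_mid","sanitiser_mid","stapler_mid"):
        r=place_of(p,t)
        print(t,[(np.round(q["at"]),round(q["conf"],2),P(p,q["at"])) for q in r[:3]])
    save(p,n)
E
```

```text
0.0 [ 209.5 -588.6  403.6] [-0.2  1.   0.  -0. ] 154.70000000000002
scene [[0.46, -0.78, 0.41, 1028.16], [0.89, 0.41, -0.21, -238.12], [-0.0, 0.47, 0.89, 1141.0], [0.0, 0.0, 0.0, 1.0]]
printer [(array([335., 257.]), 0.68, array([664.9, -27.1, 284.4]))]
cartridge_home []
cartridge_center [(array([336., 245.]), 0.78, array([658.5, -23.1, 321. ])), (array([420., 240.]), 0.66, array([619.1, 252.9,  39.6])), (array([274., 333.]), 0.56, array([ 672.4, -189.8,   44.8]))]
lid_hinge [(array([361., 264.]), 0.73, array([662.7,  40.4, 181.1]))]
lid_edge [(array([369., 219.]), 0.55, array([636.9,  62.8, 321.4]))]
lid_press [(array([371., 231.]), 0.84, array([650.6,  62.9, 292.4]))]
mug_mid [(array([361., 262.]), 0.43, array([662.3,  40.2, 190.2]))]
sanitiser_mid []
stapler_mid [(array([198., 363.]), 0.56, array([ 657.4, -372.3,   52.2]))]
top [[0.02, 0.99, -0.11, 337.53], [-1.0, 0.02, 0.0, 34.14], [0.0, 0.11, 0.99, 1701.39], [0.0, 0.0, 0.0, 1.0]]
printer [(array([322., 245.]), 0.89, array([523.8,  45.7,  89.2])), (array([478., 208.]), 0.19, array([ 637.4, -375.3,   52. ]))]
cartridge_home [(array([320., 229.]), 0.76, array([568. ,  51.7,  89.1]))]
cartridge_center [(array([405., 197.]), 0.88, array([ 665.6, -177.1,   42.1])), (array([244., 220.]), 0.77, array([593.7, 256.1,  52.2])), (array([323., 239.]), 0.68, array([537.9,  42.7, 105.7]))]
lid_hinge []
lid_edge [(array([315., 189.]), 0.95, array([625.6,  61.3, 320.1]))]
lid_press [(array([314., 185.]), 0.7, array([634.4,  64.5, 318.9]))]
mug_mid [(array([463., 269.]), 0.71, array([ 474.7, -343. ,    6.3]))]
sanitiser_mid [(array([183., 250.]), 0.7, array([501.1, 402.6, 122.2])), (array([464., 270.]), 0.53, array([ 471.7, -343.8,    6.3]))]
stapler_mid []
```

View pics/scene.png

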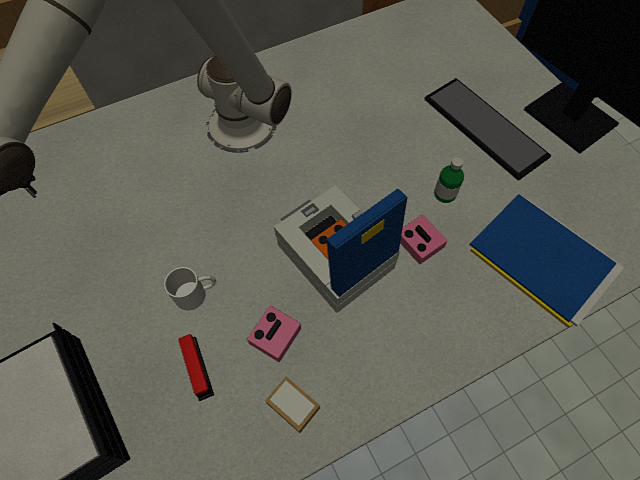

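View pics/top.png

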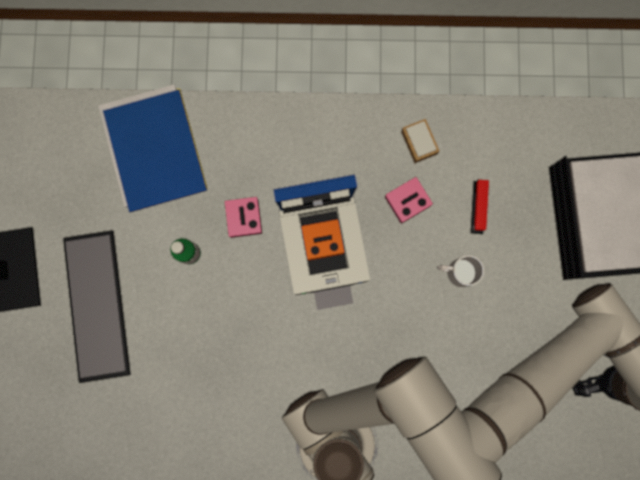

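The scene view shows the printer at about (335,250) with the lid upright. Candidates for the cartridge are the orange one in the bay at top (323,239), and pink ones at top (409,200) and (243,217). I choose the orange one. Next I fit the printer pose and check it in a crop.

Run:
```python
from h import *
np.set_printoptions(precision=1,suppress=True)
p=get_image("top");C=cloud(p);im=p["img"].astype(int)
x,y,z=C[...,0],C[...,1],C[...,2]
reg=(abs(y-45)<170)&(x>350)&(x<720)
m=reg&(z>90)&(z<112)&(im.min(-1)>130)
pts=C[m][:,:2].astype(np.float32)
r=cv2.minAreaRect(pts);print("rim",m.sum(),r,np.median(C[m][:,2]))
print(cv2.boxPoints(r))
f=reg&(z>25)&(z<115);r2=cv2.minAreaRect(C[f][:,:2].astype(np.float32));print("body",r2)
hsv=cv2.cvtColor(p["img"],cv2.COLOR_RGB2HSV)
o=reg&(hsv[...,0]>5)&(hsv[...,0]<16)&(hsv[...,1]>170)&(z>60)
ro=cv2.minAreaRect(C[o][:,:2].astype(np.float32));print("orange",o.sum(),ro,np.median(C[o][:,2]));print(cv2.boxPoints(ro))
b=reg&(z>150)
rb=cv2.minAreaRect(C[b][:,:2].astype(np.float32));print("lid",rb,C[b][:,2].max());print(cv2.boxPoints(rb))
s=get_image("scene");D=cloud(s);h=cv2.cvtColor(s["img"],cv2.COLOR_RGB2HSV)
ye=(h[...,0]>20)&(h[...,0]<35)&(h[...,1]>150)&(D[...,2]>150)
print("yellow",ye.sum(),D[ye].mean(0))
bl=(h[...,0]>100)&(h[...,0]<125)&(h[...,1]>120)&(D[...,2]>130)&(D[...,0]<760)&(abs(D[...,1]-50)<160)
q=D[bl];
from numpy.linalg import lstsq
# outer face plane: x=a*y+b*z+c robust
k=np.ones(len(q),bool)
for _ in range(6):
    A=np.c_[q[:,1],q[:,2],np.ones(len(q))];co=lstsq(A[k],q[k,0],rcond=None)[0];e=q[:,0]-A@co;k=abs(e)<max(3,1.5*e[k].std())
print("face",co*[1,1,1],co.round(3),k.sum())
c=p["img"][150:330,220:430];save(p,"crop",cv2.resize(c,None,fx=3,fy=3,interpolation=cv2.INTER_CUBIC))
```

```text
rim 3550 ((535.5194091796875, 44.36443328857422), (243.5312957763672, 200.31166076660156), 11.584915161132812) 99.69975968211793
[[396.1 118. ]
 [436.3 -78.2]
 [674.9 -29.3]
 [634.7 166.9]]
body ((515.4840087890625, 23.6939697265625), (295.47845458984375, 354.0066223144531), 11.639595985412598)
orange 1124 ((542.3106689453125, 44.81315994262695), (91.1866683959961, 96.6709213256836), 11.708051681518555) 89.7603443952562
[[487.9  82.9]
 [507.5 -11.8]
 [596.8   6.7]
 [577.1 101.4]]
lid ((619.6442260742188, 61.4372673034668), (52.52185821533203, 190.06838989257812), 11.495840072631836) 329.2031404343436
[[575.  149.3]
 [612.9 -36.9]
 [664.3 -26.5]
 [626.4 159.8]]
yellow 476 [504.6 340.1 312.9]
face [ -0.2  -0.1 686.1] [ -0.2  -0.1 686.1] 2830
```

View pics/crop.png

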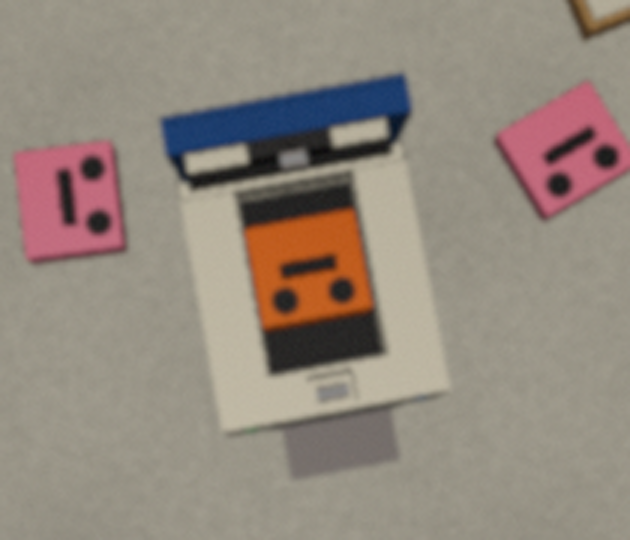

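The crop confirms the orange cartridge sits in the bay, with dark gaps in front of and behind it. The pink ones outside are decoys. Printer centre is about (538.7, 45.0), yaw 11.6°, cartridge about 31 mm short, lid about 1.47 rad. Next I plan the approach above the front gap.

```bash
cat >> h.py <<'E'
from scipy.spatial.transform import Rotation as R
YAW=np.radians(11.6);C0=np.array([538.7,45.0]);UX=np.array([np.cos(YAW),np.sin(YAW)]);UY=np.array([-UX[1],UX[0]])
def pf(xy): d=np.asarray(xy)[...,:2]-C0; return d@UX,d@UY
def go(xp,yp,ztip):
    s=read_state();T=R.from_quat(s["ee_rot"])
    t=np.r_[C0+xp*UX+yp*UY,ztip+173]
    d=T.inv().apply(t-s["position"])
    tx=T.as_matrix()[:,0];yaw=np.arctan2(tx[1],tx[0])
    dy=np.degrees(yaw-YAW); roll=(dy+90)%180-90   # +roll about tool z = -world yaw
    print("t",s["clock"],"printer xy",pf(s["position"]),"ztip",s["position"][2]-173,"F",s["contact_force"],"w",s["gripper_width"])
    print("slide mm",d.round(1),"dist",np.linalg.norm(d).round(),"roll",roll.round(1),"joint6",s["joints"][5],T.as_matrix().round(2).tolist())
E
python3 -c "
from h import *
go(-63,0,200);go(-63,0,68)"
```

```text
t 1.1 printer xy (np.float64(-449.92732438075524), np.float64(-554.6851124523458)) ztip 231.67860134847723 F [ 0.02544323  0.34243241 -0.24712493] w 85.35822945164976
slide mm [-460.2  495.6   31.7] dist 677.0 roll 8.0 joint6 -0.25860108754804245 [[-0.94, -0.34, -0.0], [-0.34, 0.94, 0.0], [-0.0, 0.0, -1.0]]
t 1.1 printer xy (np.float64(-449.92732438075524), np.float64(-554.6851124523458)) ztip 231.67860134847723 F [ 0.02544323  0.34243241 -0.24712493] w 85.35822945164976
slide mm [-460.2  495.6  163.7] dist 696.0 roll 8.0 joint6 -0.25860108754804245 [[-0.94, -0.34, -0.0], [-0.34, 0.94, 0.0], [-0.0, 0.0, -1.0]]
```

carry_out([
  [-0.042,0.045,0],
  [-0.084,0.09,0],
  [-0.126,0.135,0],
  [-0.168,0.18,0],
  [-0.21,0.225,0],
  [-0.252,0.27,0],
  [-0.294,0.315,0],
  [-0.336,0.36,0],
], roll=[1,2,3,4,5,6,7,8], claw=[0,0,0,0,0,0,0,0])

```text
clock: 2.1
position: [405.7, -135.1, 405.3]
ee_rot: [-0.101, 0.995, -0.0, 0.001]
contact_force: [0.9, -0.3, 0.2]
gripper_width: -0.0
grasp_force: 0.0
```

```bash
python3 -c "
from h import *
go(-63,0,130)"
```

```text
t 2.1 printer xy (np.float64(-166.48695896183847), np.float64(-149.67102610638074)) ztip 232.2770999891598 F [ 0.85236722 -0.27511881  0.19800669] w -0.004340171168811904
slide mm [-103.2  149.8  102.4] dist 209.0 roll -0.0 joint6 -1.430739075580079 [[-0.98, -0.2, 0.0], [-0.2, 0.98, -0.0], [-0.0, -0.0, -1.0]]
```

carry_out([
  [-0.031,0.045,0],
  [-0.062,0.09,0],
  [-0.093,0.135,0.005],
  [-0.103,0.15,0.05],
  [-0.103,0.15,0.09],
  [-0.103,0.15,0.102],
  [-0.103,0.15,0.102],
], roll=[0,0,0,0,0,0,0], claw=[0,0,0,0,0,0,0])

```text
clock: 2.98
position: [476.5, 30.5, 302.9]
ee_rot: [-0.101, 0.995, -0.0, -0.0]
contact_force: [-0.2, -0.2, -0.3]
gripper_width: -0.1
grasp_force: 0.0
```

```bash
python3 -c "
from h import *
go(-63,0,68)
s=read_state();p=get_image('wrist');save(p,'w1')
M=np.eye(4);M[:3,:3]=R.from_quat(s['ee_rot']).as_matrix();M[:3,3]=s['position']
p['world_from_camera']=M@p['T_tool_cam'];C=cloud(p);h=cv2.cvtColor(p['img'],cv2.COLOR_RGB2HSV)
o=(h[...,0]>5)&(h[...,0]<16)&(h[...,1]>170)&(C[...,2]>60)&(C[...,2]<110)
X,Y=pf(C[o]);print('orange',o.sum(),np.percentile(X,[1,99]),np.percentile(Y,[1,99]))
f=(abs(C[...,2]-50)<6);X,Y=pf(C[f]);k=(abs(Y)<45)&(abs(X)<120);print('floor',k.sum(),np.percentile(X[k],[1,50,99]) if k.any() else 0)
"
```

```text
t 2.975 printer xy (np.float64(-63.8839686109696), np.float64(-1.7038063068032068)) ztip 129.8836138697153 F [-0.18546968 -0.18830265 -0.28583124] w -0.1268897435658644
slide mm [-0.9  1.7 61.9] dist 62.0 roll -0.0 joint6 -1.7742867359487846 [[-0.98, -0.2, -0.0], [-0.2, 0.98, -0.0], [0.0, -0.0, -1.0]]
orange 5560 [-43.33003784 -24.3397558 ] [-47.63380946  49.34255933]
floor 9929 [-115.64027684  -60.43018066  -42.20203395]
```

View pics/w1.png

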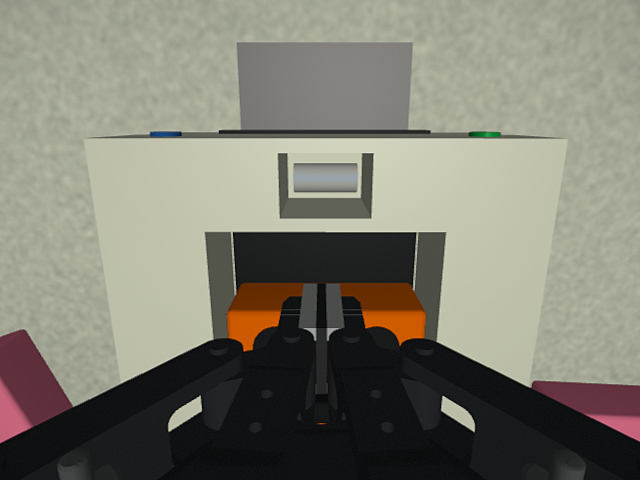

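The wrist view shows the gripper centred in the bay, with the orange front edge at row ~283 and the bay's front wall at row ~232. The gap is clear, so I descend and start pushing.

carry_out([
  [-0.0,0.002,0.03],
  [-0.0,0.002,0.061],
  [-0.0,0.002,0.062],
  [-0.01,0.002,0.062],
  [-0.02,0.002,0.062],
  [-0.028,0.002,0.062],
  [-0.034,0.002,0.062],
  [-0.034,0.002,0.062],
], roll=[0,0,0,0,0,0,0,0], claw=[0,0,0,0,0,0,0,0])

```text
clock: 4.03
position: [510.0, 39.6, 240.9]
ee_rot: [-0.101, 0.995, 0.0, 0.001]
contact_force: [-0.3, -0.1, -0.7]
gripper_width: -0.1
grasp_force: 0.0
```

```bash
python3 -c "
from h import *
go(-20,0,68)
"
```

```text
t 4.025 printer xy (np.float64(-29.22060998826877), np.float64(0.529271582219176)) ztip 67.87423579714246 F [-0.32942888 -0.08017261 -0.68746187] w -0.11762020068858697
slide mm [-9.2 -0.5 -0.1] dist 9.0 roll -0.0 joint6 -1.7641197650760403 [[-0.98, -0.2, 0.0], [-0.2, 0.98, 0.0], [-0.0, 0.0, -1.0]]
```

carry_out([
  [-0.004,0,0],
  [-0.007,0,0],
  [-0.009,0,0],
  [-0.01,0,0],
  [-0.01,0,0],
], roll=[0,0,0,0,0], claw=[0,0,0,0,0])

```text
clock: 4.65
position: [518.1, 41.2, 240.5]
ee_rot: [-0.101, 0.995, -0.0, -0.001]
contact_force: [-5.2, -1.2, 2.7]
gripper_width: -0.2
grasp_force: 2.6
```

```bash
python3 -c "
from h import *
go(-20,0,68)
p=get_image('top');C=cloud(p);h=cv2.cvtColor(p['img'],cv2.COLOR_RGB2HSV);X,Y=pf(C)
o=(h[...,0]>5)&(h[...,0]<16)&(h[...,1]>170)&(C[...,2]>60)&(abs(Y)<60)&(abs(X)<100)
print('orange',o.sum(),np.percentile(X[o],[1,99]),np.percentile(Y[o],[1,99]))
"
```

```text
t 4.65 printer xy (np.float64(-20.911900154939524), np.float64(0.46363578477874556)) ztip 67.54420303963761 F [-5.17492827 -1.19686458  2.70820608] w -0.2302245375287993
slide mm [-0.9 -0.5 -0.5] dist 1.0 roll -0.0 joint6 -1.7602308673520155 [[-0.98, -0.2, -0.0], [-0.2, 0.98, -0.0], [0.0, -0.0, -1.0]]
orange 113 [ 8.91345402 76.31329921] [-48.04124446  46.64591641]
```

carry_out([
  [-0.002,0,0],
  [-0.003,0,0],
  [-0.003,0,0],
], roll=[0,0,0], claw=[0,0,0])

```text
clock: 5.08
position: [519.2, 41.4, 240.3]
ee_rot: [-0.1, 0.995, -0.001, -0.005]
contact_force: [-11.8, 0.6, 8.7]
gripper_width: -0.2
grasp_force: 5.7
```

The force rises without travel, so the cartridge is home. I back off and rise, then check.

carry_out([
  [0.02,0,0],
  [0.025,0,-0.05],
  [0.025,0,-0.11],
  [0.025,0,-0.17],
  [0.025,0,-0.23],
  [0.025,0,-0.28],
  [0.025,0,-0.305],
  [0.025,0,-0.305],
], roll=[0,0,0,0,0,0,0,0], claw=[0,0,0,0,0,0,0,0])

```text
clock: 6.08
position: [497.6, 37.0, 548.2]
ee_rot: [-0.101, 0.995, 0.001, 0.004]
contact_force: [-0.4, 0.1, -0.1]
gripper_width: 0.3
grasp_force: 0.0
```

```bash
python3 -c "
from h import *
go(185,0,365);go(185,0,275);
s=read_state();p=get_image('wrist');print(s['joints'])
M=np.eye(4);M[:3,:3]=R.from_quat(s['ee_rot']).as_matrix();M[:3,3]=s['position']
p['world_from_camera']=M@p['T_tool_cam']
for q in (p,get_image('scene')):
  C=cloud(q);h=cv2.cvtColor(q['img'],cv2.COLOR_RGB2HSV);X,Y=pf(C)
  o=(h[...,0]>5)&(h[...,0]<16)&(h[...,1]>170)&(C[...,2]>83)&(C[...,2]<95)&(abs(Y)<60)&(abs(X)<100)
  print('orange',o.sum(),np.percentile(X[o],[1,99]),np.percentile(Y[o],[1,99]))
  bl=(h[...,0]>100)&(h[...,0]<125)&(h[...,1]>120)&(C[...,2]>130)&(abs(X-90)<120)&(abs(Y)<110)
  if bl.sum(): print('lid',bl.sum(),np.percentile(X[bl],[1,50,99]),C[bl][:,2].max())
"
```

```text
t 6.075 printer xy (np.float64(-41.836641697266224), np.float64(0.4689151528729592)) ztip 375.2300472274226 F [-0.41523873  0.07310742 -0.11904379] w 0.2837332916470882
slide mm [-226.8   -0.4   12. ] dist 227.0 roll -0.0 joint6 -1.7690208440298059 [[-0.98, -0.2, 0.01], [-0.2, 0.98, 0.0], [-0.01, 0.0, -1.0]]
t 6.075 printer xy (np.float64(-41.836641697266224), np.float64(0.4689151528729592)) ztip 375.2300472274226 F [-0.41523873  0.07310742 -0.11904379] w 0.2837332916470882
slide mm [-226.1   -0.5  102. ] dist 248.0 roll -0.0 joint6 -1.7690208440298059 [[-0.98, -0.2, 0.01], [-0.2, 0.98, 0.0], [-0.01, 0.0, -1.0]]
[ 4.00457831e-01  9.39026758e-02 -2.63131589e-02  6.30606119e-04
 -1.44285957e+00 -1.76902084e+00]
orange 5263 [-11.02406418  76.1265084 ] [-47.4800865   49.95686247]
lid 1792 [ 77.51868255  90.73003405 115.78175506] 306.65014018839554
orange 65 [-6.42294683 25.33706539] [-48.89105369 -27.45296335]
lid 4261 [-25.48455322 112.88322984 124.7918805 ] 645.0826936459922
```

The cartridge's front face is at about -11 mm, against -10 expected, so it is home. Now over and behind the lid.

carry_out([
  [-0.055,0,0],
  [-0.11,0,0],
  [-0.17,0,0],
  [-0.22,0,0],
  [-0.227,0,0.01],
  [-0.227,0,0.055],
  [-0.227,0,0.085],
  [-0.227,0,0.085],
], roll=[0,0,0,0,0,0,0,0], claw=[0,0,0,0,0,0,0,0])

```text
clock: 7.18
position: [719.0, 82.5, 456.5]
ee_rot: [-0.101, 0.995, -0.001, -0.004]
contact_force: [-0.4, -0.5, 0.2]
gripper_width: -0.1
grasp_force: 0.0
```

```bash
python3 -c "
from h import *
go(120,0,285);go(-20,0,285)"
```

```text
t 7.175 printer xy (np.float64(184.1136512850073), np.float64(0.48826463220871075)) ztip 283.48952467012305 F [-0.36629367 -0.46337794  0.19672626] w -0.05473709479956535
slide mm [64.1 -0.5 -1. ] dist 64.0 roll -0.0 joint6 -1.7052890846899957 [[-0.98, -0.2, -0.01], [-0.2, 0.98, -0.0], [0.01, -0.0, -1.0]]
t 7.175 printer xy (np.float64(184.1136512850073), np.float64(0.48826463220871075)) ztip 283.48952467012305 F [-0.36629367 -0.46337794  0.19672626] w -0.05473709479956535
slide mm [ 2.041e+02 -6.000e-01  2.000e-01] dist 204.0 roll -0.0 joint6 -1.7052890846899957 [[-0.98, -0.2, -0.01], [-0.2, 0.98, -0.0], [0.01, -0.0, -1.0]]
```

carry_out([
  [0.04,0,0],
  [0.056,0,0],
  [0.07,0,0],
  [0.084,0,0],
  [0.098,0,0],
  [0.112,0,0],
  [0.126,0,0],
  [0.14,0,0],
], roll=[0,0,0,0,0,0,0,0], claw=[0,0,0,0,0,0,0,0])

```text
clock: 8.18
position: [581.6, 54.3, 460.7]
ee_rot: [-0.101, 0.995, -0.0, -0.0]
contact_force: [1.3, 0.6, -0.4]
gripper_width: -0.0
grasp_force: 0.2
```

carry_out([
  [0.014,0,0.0],
  [0.028,0,0.005],
  [0.042,0,0.01],
  [0.056,0,0.015],
  [0.07,0,0.02],
  [0.084,0,0.025],
  [0.098,0,0.03],
  [0.11,0,0.03],
], roll=[0,0,0,0,0,0,0,0], claw=[0,0,0,0,0,0,0,0])

```text
clock: 9.18
position: [473.7, 32.1, 430.4]
ee_rot: [-0.101, 0.995, -0.0, -0.001]
contact_force: [0.1, 0.1, -0.1]
gripper_width: -0.3
grasp_force: 0.0
```

```bash
python3 -c "
from h import *
go(-90,0,180)
p=get_image('scene');save(p,'s2')
C=cloud(p);h=cv2.cvtColor(p['img'],cv2.COLOR_RGB2HSV);X,Y=pf(C)
bl=(h[...,0]>100)&(h[...,0]<125)&(h[...,1]>120)&(abs(X)<135)&(abs(Y)<100)
A=np.c_[X[bl],np.ones(bl.sum())];print(bl.sum(),np.linalg.lstsq(A,C[bl][:,2],rcond=None)[0],np.percentile(X[bl],[1,99]),C[bl][:,2].max())"
```

```text
t 9.175 printer xy (np.float64(-66.32117509465769), np.float64(0.4012784625040922)) ztip 257.38155315207393 F [ 0.13921731  0.10854166 -0.10727953] w -0.26267642679546094
slide mm [23.6 -0.4 77.4] dist 81.0 roll -0.0 joint6 -1.779458297888951 [[-0.98, -0.2, -0.0], [-0.2, 0.98, -0.0], [0.0, -0.0, -1.0]]
7157 [ -0.69857954 201.88858016] [-70.502017  110.6077099] 428.9192708037249
```

View pics/s2.png

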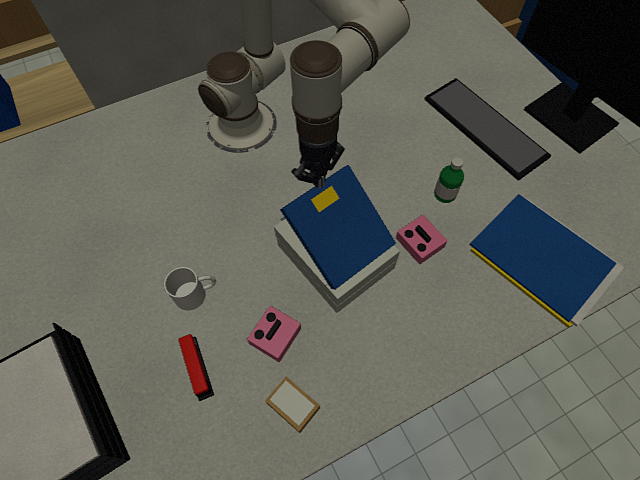

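The lid is at about 0.6 rad and sinking, with the gripper above its edge at around (318,180). I wait over the mark while it sinks.

carry_out([
  [0.01,0,0],
  [0.024,0,0],
  [0.024,0,0],
  [0.024,0,0],
  [0.024,0,0],
  [0.024,0,0],
  [0.024,0,0],
  [0.024,0,0],
], roll=[0,0,0,0,0,0,0,0], claw=[0,0,0,0,0,0,0,0])

```text
clock: 10.22
position: [451.4, 27.5, 430.6]
ee_rot: [-0.101, 0.995, -0.0, -0.0]
contact_force: [-0.6, -0.2, 0.2]
gripper_width: 0.2
grasp_force: 0.0
```

carry_out([
  [0,0,0],
  [0,0,0],
  [0,0,0],
  [0,0,0],
  [0,0,0],
  [0,0,0.02],
  [0,0,0.05],
  [0,0,0.07],
], roll=[0,0,0,0,0,0,0,0], claw=[0,0,0,0,0,0,0,0])

```text
clock: 11.22
position: [451.0, 27.5, 359.6]
ee_rot: [-0.101, 0.995, -0.0, -0.001]
contact_force: [0.4, 0.2, -0.7]
gripper_width: 0.3
grasp_force: 0.0
```

```bash
cat > lid.py <<'E'
from h import *
go(-90,0,150)
p=get_image('scene')
C=cloud(p);h=cv2.cvtColor(p['img'],cv2.COLOR_RGB2HSV);X,Y=pf(C);Z=C[...,2]
bl=(h[...,0]>100)&(h[...,0]<125)&(h[...,1]>120)&(abs(X)<125)&(abs(Y)<100)&(Z<200)&(Z>110)
A=np.c_[X[bl],np.ones(bl.sum())];print('slope',bl.sum(),np.linalg.lstsq(A,Z[bl],rcond=None)[0])
ye=(h[...,0]>20)&(h[...,0]<35)&(h[...,1]>150)&(abs(X)<150)&(abs(Y)<100)&(Z>100);print('mark',ye.sum(),X[ye].mean(),Y[ye].mean(),Z[ye].mean())
E
python3 lid.py
```

```text
t 11.225 printer xy (np.float64(-89.42085842065764), np.float64(0.44399191909068375)) ztip 186.56637593173656 F [ 0.38958783  0.24058272 -0.66415774] w 0.29904535868812016
slide mm [ 0.5 -0.4 36.6] dist 37.0 roll -0.0 joint6 -1.7908030994285038 [[-0.98, -0.2, -0.0], [-0.2, 0.98, -0.0], [0.0, -0.0, -1.0]]
slope 6234 [-9.16918806e-02  1.38661416e+02]
mark 326 -78.37000295907224 -3.56577478485451 173.43403212982653
```

The lid rests on the catch, slope 0.092. I press it down.

carry_out([
  [0,0,0.03],
  [0,0,0.037],
  [0,0,0.042],
  [0,0,0.046],
  [0,0,0.05],
  [0,0,0.054],
  [0,0,0.057],
  [0,0,0.058],
], roll=[0,0,0,0,0,0,0,0], claw=[0,0,0,0,0,0,0,0])

```text
clock: 12.28
position: [451.8, 27.7, 303.2]
ee_rot: [-0.101, 0.995, 0.0, 0.001]
contact_force: [-0.7, 0.1, 7.1]
gripper_width: -0.0
grasp_force: 3.9
```

```bash
python3 lid.py
```

```text
t 12.275 printer xy (np.float64(-88.61790157851281), np.float64(0.5590525526675221)) ztip 130.23335932107204 F [-0.72014813  0.103272    7.08300402] w -0.014336723574111218
slide mm [  1.3  -0.6 -19.8] dist 20.0 roll -0.0 joint6 -1.7908142089256276 [[-0.98, -0.2, 0.0], [-0.2, 0.98, 0.0], [-0.0, 0.0, -1.0]]
slope 5778 [-5.57783887e-03  1.29815931e+02]
mark 195 -75.20829209449232 -6.285647925736726 157.54600335837793
```

Shut. I press a touch more, then retreat and check.

carry_out([
  [0,0,0.002],
  [0,0,0.002],
  [0,0,-0.02],
  [0,0,-0.06],
  [0,0,-0.11],
  [0,0,-0.15],
  [0,0,-0.15],
  [0,0,-0.15],
], roll=[0,0,0,0,0,0,0,0], claw=[0,0,0,0,0,0,0,0])

```text
clock: 13.32
position: [451.1, 27.5, 451.9]
ee_rot: [-0.101, 0.995, 0.0, -0.001]
contact_force: [0.2, 0.2, -0.9]
gripper_width: -0.2
grasp_force: 0.0
```

```bash
python3 lid.py; python3 -c "
from h import *
p=get_image('scene');save(p,'s3')"
```

```text
t 13.325 printer xy (np.float64(-89.32096705477078), np.float64(0.5121744027487777)) ztip 278.9374192748885 F [ 0.21561846  0.23228869 -0.86235057] w -0.20173236853789359
slide mm [  0.5  -0.6 128.9] dist 129.0 roll -0.0 joint6 -1.7908083143665536 [[-0.98, -0.2, -0.0], [-0.2, 0.98, 0.0], [0.0, 0.0, -1.0]]
slope 5986 [1.77102105e-03 1.29441195e+02]
mark 342 -79.18090238195718 -2.3818505219263573 186.93177015052657
```

View pics/s3.png

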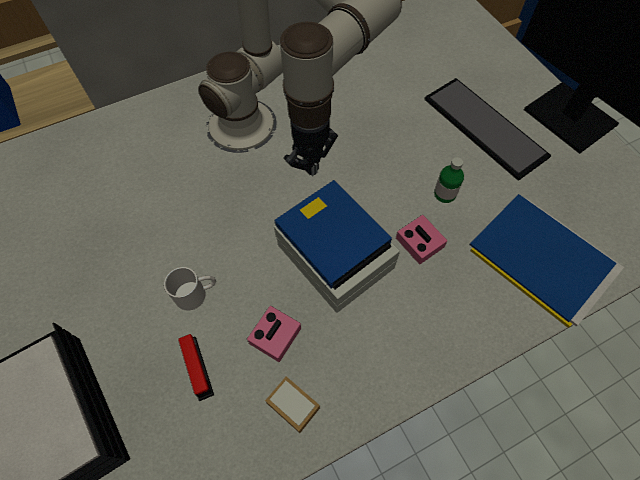

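The lid is flat and shut around (335,235), the gripper is clear above it, and the mug, bottle and stapler have not moved.

```bash
python3 -c "
from bench import *
print(job_done())"
```

```text
the job is handed in; nothing more can be done
None
```

The job is handed in at about 13 s: the cartridge was pushed home against the rear wall, the lid is latched shut and stayed flat after I let go, and the mug, bottle and stapler look unmoved; no verdict came back.

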